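Slide the tapping block out from under two tiles

TASK

Two tiles are stacked on a beech tapping block, against two steel stop pins. Take the block by its grip and slide it out between the pins until it is wholly clear of them, then leave it lying flat on the bench on that side. The two tiles must settle down onto the bench where they are, still stacked against the pins, neither lifted off nor tipped over.

Things in the scene. Friction and masses are not known exactly. Their poses are not given: they have to be found in the camera images.
- block_grip (a point): Centre of the upright grip (30 long in x, 26 wide in y, top 46 above the bench) of the beech tapping block under the tiles, 28 above its underside; not the identical spare with nothing on it. Its board lies flat on the bench: 178 long, 40 wide, 10 thick, from 18 behind this point to 160 ahead. x: along the board towards the tiles, z up. 80 g, sizes in mm.
- tile_low: Lower cream ceramic tile, 100 x 100 x 8, about 170 g, lying on the block (10 above the bench) with one edge within 4 of the stop pins. Origin at the centre of its underside, z up.
- tile_top: Upper cream ceramic tile, same size and weight, lying loosely on the lower one, nearly in line with it. Origin at the centre of its underside, z up.
- stop: Two fixed steel pins, 14 diameter, 34 tall, centres 80 apart along y; the board fits between them, the tiles do not. Origin on the bench half-way between the pins. +x points from the pins to the tiles (tile centres start about 60 along +x); the block slides out along -x, where the bench is free; its grip starts 50 to 65 along -x. z up.
Things that resemble listed ones, but are neither listed nor needed, are in the scene too. Leave any blue or red look-alike of the part that bears block_grip alone. What is shaped like the tile_top but yellow is not meant.

How it is judged:
By the outcome, as a careful person would: the job done as asked, in the order asked, and still so for the second after the job is handed in, with the robot touching nothing.
It also fails if it takes over 37 s, if anything falls off the work surface, if the arm or the gripper's body presses on something with over 40 N, if the wrist force passes 120 N, or if a joint passes its speed limit or range.

ROBOT

A 6-joint arm with a two-finger parallel gripper is mounted at the origin on the work surface. World frame = base frame: x ahead of the robot, y to its left, z up, the work surface at z = 0. Lengths are in m, angles in rad, forces in N, time in s.
With the tool pointing down it reaches from about 0.3 to 0.875 m from the base axis. Payload 6.4 kg.
Tool frame: the origin (TCP) lies at the very end of the fingers, on their centre line; the grasp point (between the pads) lies 19 mm behind it (ctrl.tcp_to_grasp is the distance from the TCP to the grasp point, in m); z points along the fingers, y is the direction in which the jaws open and shut (so a half turn about z gives the same grasp; the last joint's range is limited). The gripper opens to 85 mm and grips with 20 to 120 N. Pads are 22 mm wide; open, the fingers measure 114 mm over their backs; the gripper's body (76 mm by 85 mm) begins 54 mm behind the grasp point. The pads swing forward as they close: fully open they stand 13 mm farther back than shut.
Start: joints at [-1.509, 0.181, 1.607, -0, 1.354, -0.206], TCP at [0.152, -0.555, 0.231] pointing down, gripper open.
Joint ranges: [-2.99, 2.99], [-0.89, 2.07], [0.3, 2.58], [-1.14, 4.28], [0, 2.63], [-3.12, 3.12]. Speed limits (rad/s): [2.57, 2.57, 3.01, 3.14, 3.14, 3.14].

INTERFACE

Orientations are given as a unit quaternion [w, x, y, z].
In Python, from bench import ctrl gives the robot as it stands. The module is installed in compiled form; this text tells all that it offers.
- The arm moves only by the tool drive_tool, never from a script. Its argument "deltas" is a list of rows, each an object with "slide": the shift along the tool's x, y, z as a fraction of full scale, a list of three; "delta_rot": the turn, a rotation vector about the tool's x, y, z as a fraction of full scale, a list of three; "hand": the opening, from 0 (shut) to 1 (fully open). In form: [{"slide": [tx, ty, tz], "delta_rot": [wx, wy, wz], "hand": hand}, ...]. A call has exactly 5 rows; each row shifts and turns the commanded pose from where the row before left it, along the tool's axes as they then stand; what a row does not reach is not made up. Full scale, the value 1, is 50 mm for a shift and 180 degrees for a turn. A row lasts 1/8 s, in which the tool goes at most 62.5 mm and 10.7 degrees, less where a joint would pass 70% of its speed; a pose out of reach is approached as far as the arm can. A call with a number of a shift or a turn outside -1 to 1 is refused whole. A call with a gripper value outside its range is refused whole. The fingers move at their own pace and stop on an object; the grip force is fixed at half the most. Time passes only in rows, so rows that do not move let the fingers close, or fill a call up. It gives the time, the measured TCP pose, the force and the opening at its end, in the units of the state.
- ctrl.get_obs(): the state, without advancing time (a new reading comes with each control period).
- ctrl.camera(name): name is "scene" or "top" or "wrist"; returns a dict with "frame" (420x560x3 uint8, red, green, blue), "mtx" (3x3 intrinsics, pixels), "R" (3x3) and "t" (3): a world point X has camera coordinates R X + t. Camera axes: x right, y down, z forward; pixel columns grow to the right and rows downward; lengths in m; the calibration is good to about 2 mm. A picture is of the moment at which its call begins. There is no depth.
- ctrl.hand_in(): hands the job in, once; it reports no verdict.
The state is a dict: "time_s": time; "q": joint angles; "dq": joint speeds; "joint_efforts": joint torques, N m; "eef_pos": TCP position; "eef_rot": TCP orientation; "wrist_force": force on the tool from outside, world axes, zero at the start; "torque": the same for the moment, N m; "opening": opening from 0.0 (shut) to 1.0 (fully open).
Only numpy, scipy, OpenCV 4.12 (cv2) and the standard library are available. Lean on these libraries where they do the work, as an engineer would, in place of code of your own. Each camera call takes 0.05 s, during which the arm holds its last target.

## Working session

There is one attempt and no reset: what is moved stays moved. The work goes in short steps, Python scripts to look and compute and a tool call to move; the robot and the scene stay as the last step left them, time stands still between calls to the robot, and variables do not carry over. Pictures are saved under pics/ and viewed, and the job is handed in when it is done.

Besides the shell and the picture viewer there is one more tool, called after "Emit:" as name(argument=value, ...) on one line, values as JSON. drive_tool: Moves the arm, as the interface text tells. Its arguments: {"type":"object","properties":{"deltas":{"type":"array","items":{"type":"object","properties":{"slide":{"type":"array","items":{"type":"number"}},"delta_rot":{"type":"array","items":{"type":"number"}},"hand":{"type":"number"}}}}},"required":["deltas"]}

```bash
mkdir -p pics; python3 - <<'E'
from bench import ctrl
import cv2,pickle
o=ctrl.get_obs();print(o['time_s'],o['eef_pos'],o['eef_rot'],o['opening'],ctrl.tcp_to_grasp)
d={}
for n in ['scene','top','wrist']:
    c=ctrl.camera(n);d[n]=c;cv2.imwrite(f'pics/a_{n}.png',c['frame'][:,:,::-1])
pickle.dump(d,open('a.pkl','wb'))
E
```

```text
0.0 [ 0.15212945 -0.55393592  0.2303934 ] [-8.77587460e-04  9.91047661e-01  1.33505654e-01  6.12080045e-05] 0.9936154679664622 0.0187
```

View pics/a_scene.png

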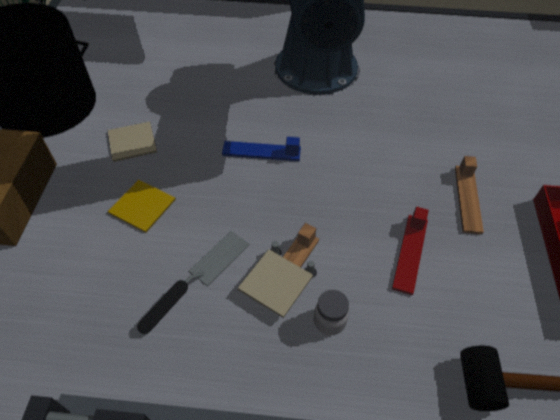

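View pics/a_top.png

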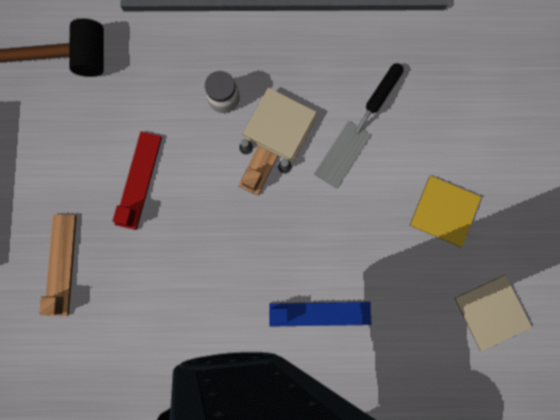

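View pics/a_wrist.png

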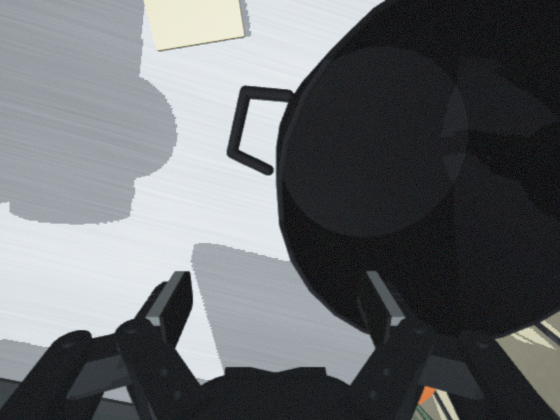

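The top view holds four blocks: the beech one under the tiles, grip at (252,178); the bare beech spare at (50,303); the red one at (127,215); and the blue one at (280,313). I choose (252,178), the one with tiles and pins at (246,147) and (285,166). Next is a close crop to check this.

```bash
python3 - <<'E'
import cv2,pickle,numpy as np
d=pickle.load(open('a.pkl','rb'))
for n,(x0,y0,w,h) in {'top':(210,75,130,130),'scene':(215,205,130,125)}.items():
    f=d[n]['frame'][y0:y0+h,x0:x0+w,::-1]
    f=cv2.convertScaleAbs(f,alpha=1.3)
    cv2.imwrite(f'pics/c_{n}.png',cv2.resize(f,None,fx=4.5,fy=4.5,interpolation=cv2.INTER_CUBIC))
    print(n,d[n]['mtx'].tolist(),(-d[n]['R'].T@d[n]['t']))
E
```

```text
top [[537.2336350791511, 0.0, 289.5275929837316], [0.0, 537.2336350791511, 203.70822788128834], [0.0, 0.0, 1.0]] [ 0.36565481 -0.049463    0.96462432]
scene [[483.5492132000299, 0.0, 282.6186684568401], [0.0, 483.5492132000299, 210.00370886448403], [0.0, 0.0, 1.0]] [1.08866121 0.00608835 0.81785809]
```

View pics/c_top.png

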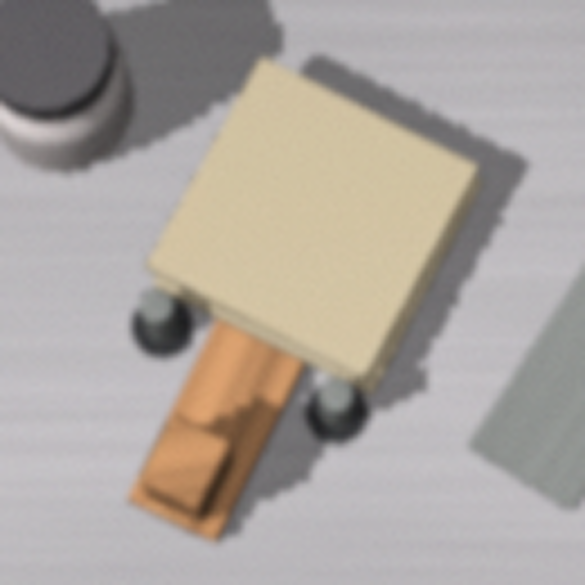

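View pics/c_scene.png

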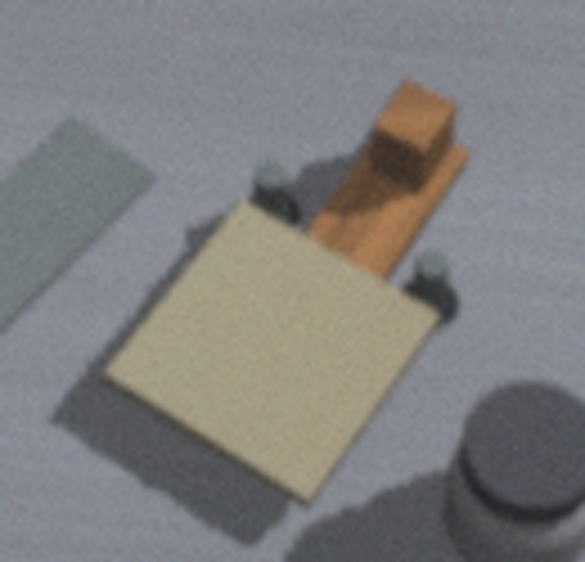

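```bash
cat > h.py <<'E'
import numpy as np
def bp(c,uv,z):
    C=-c['R'].T@c['t']; r=c['R'].T@np.linalg.inv(c['mtx'])@np.array([uv[0],uv[1],1.])
    return C+r*(z-C[2])/r[2]
E
python3 - <<'E'
import pickle,numpy as np
from h import bp
d=pickle.load(open('a.pkl','rb'))
P={'top':((210,75),dict(grip=([(180,418),(230,440),(200,505),(145,483)],.046),tile=([(263,58),(478,167),(362,378),(150,265)],.026),pins=([(157,303),(338,393)],.034),end=([(128,498),(217,542)],.010))),
'scene':((215,205),dict(grip=([(407,80),(458,104),(425,150),(375,127)],.046),tile=([(245,203),(440,318),(308,502),(105,375)],.026),pins=([(270,175),(432,265)],.034)))}
for n,(o,D) in P.items():
  for k,(pts,z) in D.items():
    X=np.array([bp(d[n],((p[0]+.5)/4.5-.5+o[0],(p[1]+.5)/4.5-.5+o[1]),z)[:2] for p in pts])
    e=np.roll(X,-1,0)-X
    print(n,k,X.round(4).tolist(),'c',X.mean(0).round(4),'len',np.linalg.norm(e,axis=1).round(4),'ang',np.degrees(np.arctan2(e[:,1],e[:,0])).round(1))
E
```

```text
top grip [[0.5787, 0.0111], [0.5698, -0.0083], [0.5442, 0.0033], [0.553, 0.0246]] c [0.5614 0.0077] len [0.0214 0.0281 0.0231 0.029 ] ang [-114.6  155.7   67.5  -27.6]
top tile [[0.7333, -0.0208], [0.6866, -0.1077], [0.5992, -0.06], [0.6463, 0.0247]] c [ 0.6664 -0.041 ] len [0.0987 0.0995 0.0969 0.0982] ang [-118.3  151.4   60.9  -27.6]
top pins [[0.6283, 0.0212], [0.5912, -0.0504]] c [ 0.6098 -0.0146] len [0.0807 0.0807] ang [-117.4   62.6]
top end [[0.5543, 0.0343], [0.5361, -0.0015]] c [0.5452 0.0164] len [0.0401 0.0401] ang [-117.   63.]
scene grip [[0.5458, 0.0072], [0.556, 0.0299], [0.5811, 0.0172], [0.5716, -0.0047]] c [0.5636 0.0124] len [0.0249 0.028  0.0239 0.0284] ang [  65.6  -26.8 -113.3  155.3]
scene tile [[0.6028, -0.0572], [0.6496, 0.0289], [0.7358, -0.0174], [0.6895, -0.1042]] c [ 0.6694 -0.0375] len [0.098  0.0978 0.0984 0.0987] ang [  61.5  -28.3 -118.1  151.5]
scene pins [[0.5927, -0.0475], [0.6296, 0.0239]] c [ 0.6112 -0.0118] len [0.0804 0.0804] ang [  62.7 -117.3]
```

```bash
python3 - <<'E'
import pickle,numpy as np
from h import bp
d=pickle.load(open('a.pkl','rb'))
s=d['scene'];w=d['wrist']
for n,p in dict(boxlow=(15,243),boxright=(55,165),boxtopcorner=(38,135),potlow=(40,130),potright=(95,95),potrimR=(75,40)).items():
  print(n,[bp(s,p,z)[:2].round(3).tolist() for z in (0,.1,.2)])
for n,p in dict(potL=(278,170),potbot=(400,335),handle=(235,150),pottop=(400,0),c=(375,145)).items():
  print(n,[bp(w,p,z)[:2].round(3).tolist() for z in (0,.1,.2)])
print([bp(d['top'],p,0.01)[:2].round(3) for p in [(270,305),(270,325),(215,250),(127,225),(160,135)]])
print('wristcam',-w['R'].T@w['t'])
E
```

```text
boxlow [[0.624, -0.563], [0.68, -0.493], [0.737, -0.424]]
boxright [[0.415, -0.561], [0.498, -0.492], [0.58, -0.422]]
boxtopcorner [[0.329, -0.636], [0.422, -0.557], [0.515, -0.479]]
potlow [[0.312, -0.638], [0.407, -0.559], [0.502, -0.48]]
potright [[0.176, -0.549], [0.288, -0.481], [0.399, -0.413]]
potrimR [[-0.044, -0.68], [0.094, -0.596], [0.233, -0.512]]
potL [[0.166, -0.554], [0.184, -0.548], [0.203, -0.542]]
potbot [[-0.036, -0.811], [0.036, -0.736], [0.109, -0.661]]
handle [[0.176, -0.495], [0.192, -0.505], [0.208, -0.515]]
pottop [[0.379, -0.632], [0.34, -0.605], [0.302, -0.578]]
c [[0.228, -0.663], [0.23, -0.628], [0.232, -0.593]]
[array([ 0.341, -0.023]), array([ 0.307, -0.023]), array([0.438, 0.074]), array([0.483, 0.232]), array([0.649, 0.178])]
wristcam [ 0.23484564 -0.53205339  0.37317869]
```

Emit:
drive_tool(deltas=[{"slide":[0,-0.2,-0.4],"delta_rot":[0,0,0.0468],"hand":1},{"slide":[0,-0.2,-0.4],"delta_rot":[0,0,0.0468],"hand":1},{"slide":[0,-0.2,0],"delta_rot":[0,0,0.0468],"hand":1},{"slide":[0,-0.2,0],"delta_rot":[0,0,0.0468],"hand":1},{"slide":[0,-0.2,0],"delta_rot":[0,0,0.0468],"hand":1}])

```text
time_s: 0.78
eef_pos: [0.1534, -0.505, 0.271]
eef_rot: [-0.0, 0.972, -0.234, -0.0]
wrist_force: [0.3, 0.0, 0.3]
opening: 0.999
```

Emit:
drive_tool(deltas=[{"slide":[0,-0.8,0],"delta_rot":[0,0,0],"hand":1},{"slide":[0,-0.9,0],"delta_rot":[0,0,0],"hand":1},{"slide":[0,-0.9,0],"delta_rot":[0,0,0],"hand":1},{"slide":[0,-0.9,0],"delta_rot":[0,0,0],"hand":1},{"slide":[0,-0.9,0],"delta_rot":[0,0,0],"hand":1}])

```text
time_s: 1.4
eef_pos: [0.2529, -0.3077, 0.2711]
eef_rot: [-0.0, 0.973, -0.232, 0.0]
wrist_force: [1.7, 0.7, -0.0]
opening: 0.998
```

Emit:
drive_tool(deltas=[{"slide":[0.3,-0.9,0],"delta_rot":[0,0,0],"hand":1},{"slide":[0.3,-0.9,0],"delta_rot":[0,0,0],"hand":1},{"slide":[0.3,-0.9,0],"delta_rot":[0,0,0],"hand":1},{"slide":[0.3,-0.8,0],"delta_rot":[0,0,0],"hand":1},{"slide":[0.3,-0.6,0],"delta_rot":[0,0,0],"hand":1}])

```text
time_s: 2.02
eef_pos: [0.4128, -0.1584, 0.2712]
eef_rot: [-0.0, 0.973, -0.231, 0.0]
wrist_force: [-0.6, -0.3, 0.7]
opening: 1.001
```

```bash
cat >> h.py <<'E'
from scipy.spatial.transform import Rotation as Ro
def plan(o,xyz,yawdeg):
    R=Ro.from_quat(np.roll(o['eef_rot'],-1))
    a=np.radians(yawdeg);x=np.array([np.cos(a),np.sin(a),0]);z=np.array([0,0,-1.])
    T=Ro.from_matrix(np.c_[x,np.cross(z,x),z])
    dr=(R.inv()*T).as_rotvec()
    print('t',o['time_s'],'pos',np.round(o['eef_pos'],4),'yaw',np.degrees(np.arctan2(*R.as_matrix()[[1,0],0])).round(2),'F',np.round(o['wrist_force'],1),'op',round(float(o['opening']),3))
    print('slide tool mm',(R.inv().apply(np.array(xyz)-o['eef_pos'])*1e3).round(1),'slide/50',(R.inv().apply(np.array(xyz)-o['eef_pos'])/.05).round(3),'rot',np.round(dr/np.pi,4))
E
python3 - <<'E'
from bench import ctrl
from h import *
plan(ctrl.get_obs(),(.5625,.010,.016),-26.8)
E
```

```text
t 2.025 pos [ 0.4128 -0.1584  0.2712] yaw -26.7 F [-0.6 -0.3  0.7] op 1.001
slide tool mm [  58.1 -217.7  255.2] slide/50 [ 1.162 -4.354  5.104] rot [-0.      0.      0.0005]
```

Emit:
drive_tool(deltas=[{"slide":[0.25,-0.9,0],"delta_rot":[0,0,0],"hand":1},{"slide":[0.25,-0.9,0],"delta_rot":[0,0,0],"hand":1},{"slide":[0.25,-0.9,0.5],"delta_rot":[0,0,0],"hand":1},{"slide":[0.25,-0.9,0.6],"delta_rot":[0,0,0],"hand":1},{"slide":[0.16,-0.75,0.7],"delta_rot":[0,0,0],"hand":1}])

```text
time_s: 2.65
eef_pos: [0.5629, 0.0095, 0.1806]
eef_rot: [-0.0, 0.973, -0.231, 0.001]
wrist_force: [0.5, -0.6, 0.3]
opening: 0.997
```

Emit:
drive_tool(deltas=[{"slide":[0,0,0.6],"delta_rot":[0,0,0],"hand":1},{"slide":[0,0,0.4],"delta_rot":[0,0,0],"hand":1},{"slide":[0,0,0],"delta_rot":[0,0,0],"hand":1},{"slide":[0,0,0],"delta_rot":[0,0,0],"hand":1},{"slide":[0,0,0],"delta_rot":[0,0,0],"hand":1}])

```text
time_s: 3.28
eef_pos: [0.5625, 0.0078, 0.1327]
eef_rot: [-0.0, 0.973, -0.232, 0.001]
wrist_force: [0.3, 0.7, -0.2]
opening: 1.002
```

```bash
python3 - <<'E'
from bench import ctrl
from h import *
import cv2,pickle
plan(ctrl.get_obs(),(.5625,.010,.016),-26.8)
c=ctrl.camera('wrist');pickle.dump(c,open('b.pkl','wb'));cv2.imwrite('pics/b_wrist.png',c['frame'][:,:,::-1])
E
```

```text
t 3.275 pos [0.5625 0.0078 0.1327] yaw -26.79 F [ 0.3  0.7 -0.2] op 1.002
slide tool mm [ -1.3  -1.9 116.7] slide/50 [-0.026 -0.038  2.334] rot [-0.0002 -0.0007  0.0001]
```

View pics/b_wrist.png

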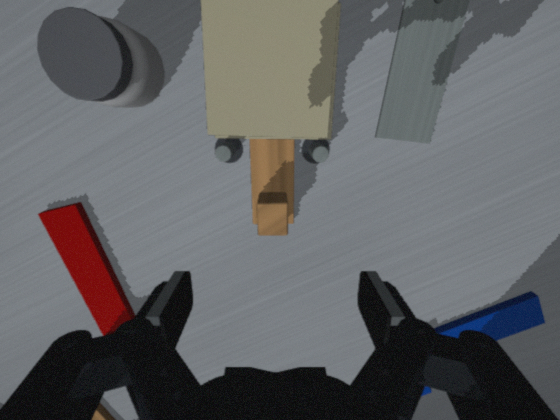

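The wrist view shows the grip's top face at about u 257–288, v 207–235. The pin tops are at (222,153) and (322,153), and the board runs between them under the tiles. I'll measure from these.

```bash
python3 - <<'E'
import pickle,cv2
from h import *
c=pickle.load(open('b.pkl','rb'))
f=cv2.resize(c['frame'][125:250,205:345,::-1],None,fx=5,fy=4.7,interpolation=cv2.INTER_CUBIC)
cv2.imwrite('pics/b_crop.png',cv2.resize(c['frame'][125:245,205:345,::-1],None,fx=5,fy=5,interpolation=cv2.INTER_CUBIC))
for n,pts,z in [('grip',[(257,207),(288,207),(288,235),(258,235)],.046),('pins',[(222,153),(322,153)],.034),('board',[(250,140),(295,140),(294.5,222),(252,222)],.01)]:
  X=np.array([bp(c,p,z)[:2] for p in pts]);e=np.roll(X,-1,0)-X
  print(n,X.mean(0).round(4),np.linalg.norm(e,axis=1).round(4),np.degrees(np.arctan2(e[:,1],e[:,0])).round(1))
E
```

```text
grip [0.5616 0.0104] [0.0256 0.0251 0.0256 0.0251] [-116.8  154.1   63.2  -26. ]
pins [ 0.611  -0.0139] [0.0817 0.0817] [-116.8   63.2]
board [ 5.833e-01 -5.000e-04] [0.0398 0.0777 0.0413 0.0777] [-116.8  154.1   63.2  -26.9]
```

View pics/b_crop.png

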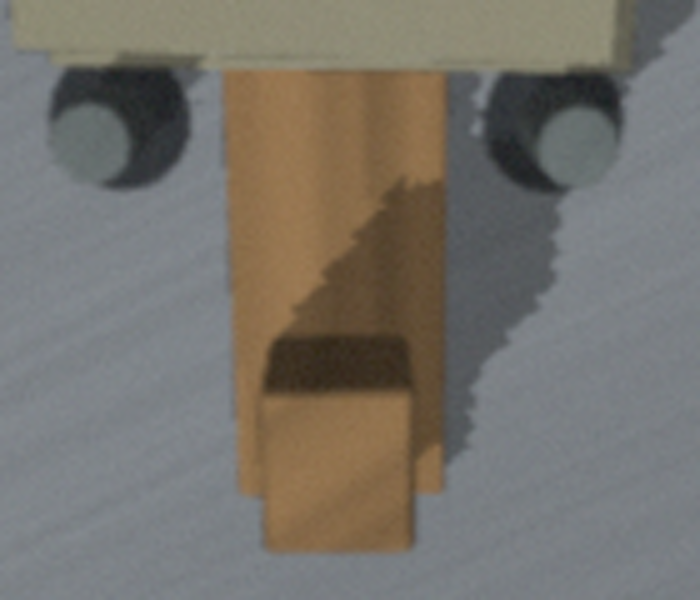

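Emit:
drive_tool(deltas=[{"slide":[-0.03,-0.04,0.4],"delta_rot":[0,0,0],"hand":1},{"slide":[0,0,0.7],"delta_rot":[0,0,0],"hand":1},{"slide":[0,0,0.6],"delta_rot":[0,0,0],"hand":1},{"slide":[0,0,0.4],"delta_rot":[0,0,0],"hand":1},{"slide":[0,0,0.2],"delta_rot":[0,0,0],"hand":1}])

```text
time_s: 3.95
eef_pos: [0.561, 0.0105, 0.0157]
eef_rot: [0.0, 0.973, -0.232, -0.0]
wrist_force: [-0.1, 0.1, -0.4]
opening: 1.0
```

```bash
python3 - <<'E'
from bench import ctrl
from h import *
import cv2
plan(ctrl.get_obs(),(.562,.0102,.016),-26.8)
c=ctrl.camera('wrist');cv2.imwrite('pics/d_wrist.png',c['frame'][:,:,::-1])
E
```

```text
t 3.95 pos [0.561  0.0105 0.0157] yaw -26.79 F [-0.1  0.1 -0.4] op 1.0
slide tool mm [ 1.1 -0.2 -0.3] slide/50 [ 0.021 -0.004 -0.005] rot [0.0001 0.0002 0.0001]
```

View pics/d_wrist.png

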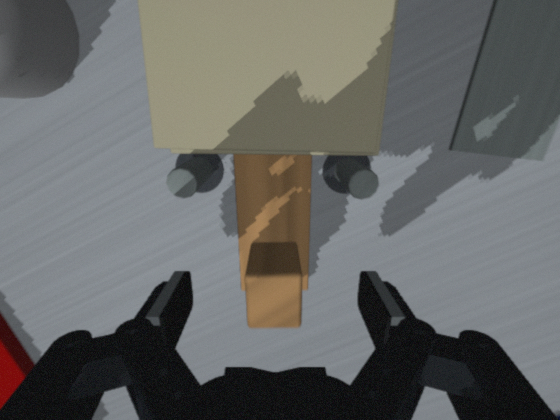

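The grip, at u≈246–301, is centred between the pads (u≈190 and 360), and the pins and tiles are clear of the fingers. I'll close now.

Emit:
drive_tool(deltas=[{"slide":[0,0,0],"delta_rot":[0,0,0],"hand":0.6},{"slide":[0,0,0],"delta_rot":[0,0,0],"hand":0.4},{"slide":[0,0,0],"delta_rot":[0,0,0],"hand":0.2},{"slide":[0,0,0],"delta_rot":[0,0,0],"hand":0.1},{"slide":[0,0,0],"delta_rot":[0,0,0],"hand":0.1}])

```text
time_s: 4.62
eef_pos: [0.562, 0.0105, 0.0173]
eef_rot: [-0.0, 0.973, -0.231, 0.001]
wrist_force: [0.1, 1.3, 5.4]
opening: 0.293
```

Emit:
drive_tool(deltas=[{"slide":[0,0,0],"delta_rot":[0,0,0],"hand":0.05},{"slide":[0,0,0],"delta_rot":[0,0,0],"hand":0},{"slide":[0,0,0],"delta_rot":[0,0,0],"hand":0},{"slide":[0,0,0],"delta_rot":[0,0,0],"hand":0},{"slide":[0,0,0],"delta_rot":[0,0,0],"hand":0}])

```text
time_s: 5.25
eef_pos: [0.562, 0.0105, 0.0173]
eef_rot: [-0.0, 0.973, -0.231, 0.001]
wrist_force: [-1.4, 1.9, 6.3]
opening: 0.292
```

```bash
python3 - <<'E'
from bench import ctrl
from h import *
import cv2
plan(ctrl.get_obs(),(.562,.0102,.016),-26.8)
c=ctrl.camera('wrist');cv2.imwrite('pics/e_wrist.png',c['frame'][:,:,::-1])
E
```

```text
t 5.25 pos [0.562  0.0105 0.0173] yaw -26.77 F [-1.4  1.9  6.3] op 0.292
slide tool mm [0.1 0.3 1.3] slide/50 [0.003 0.006 0.025] rot [-0.0002 -0.0005  0.0002]
```

View pics/e_wrist.png

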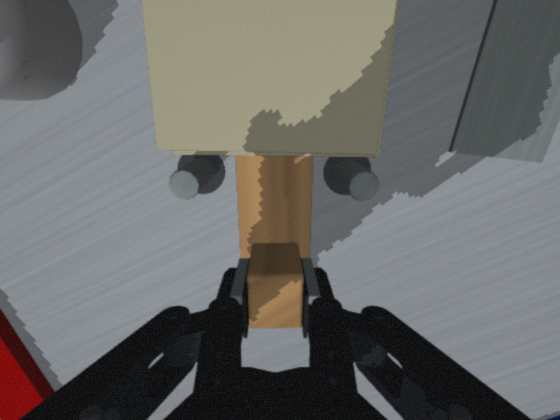

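The jaws hold the grip at opening 0.29, which is about 25 mm and matches the grip's 26 mm width. There is a slight down-press of 6 N. Now I slide out along tool −x.

Emit:
drive_tool(deltas=[{"slide":[-0.04,0,-0.01],"delta_rot":[0,0,0],"hand":0},{"slide":[-0.08,0,0],"delta_rot":[0,0,0],"hand":0},{"slide":[-0.1,0,0],"delta_rot":[0,0,0],"hand":0},{"slide":[-0.1,0,0],"delta_rot":[0,0,0],"hand":0},{"slide":[-0.1,0,0],"delta_rot":[0,0,0],"hand":0}])

```text
time_s: 5.92
eef_pos: [0.5432, 0.0197, 0.0173]
eef_rot: [0.0, 0.973, -0.232, 0.001]
wrist_force: [4.2, -3.0, 0.6]
opening: 0.295
```

```bash
python3 - <<'E'
from bench import ctrl
from h import *
import cv2
plan(ctrl.get_obs(),(.562,.0102,.016),-26.8)
c=ctrl.camera('wrist');cv2.imwrite('pics/f_wrist.png',c['frame'][:,:,::-1])
E
```

```text
t 5.925 pos [0.5432 0.0197 0.0173] yaw -26.79 F [ 4.2 -3.   0.6] op 0.295
slide tool mm [21.1  0.   1.3] slide/50 [0.421 0.    0.026] rot [-0.0001 -0.0007  0.0001]
```

View pics/f_wrist.png

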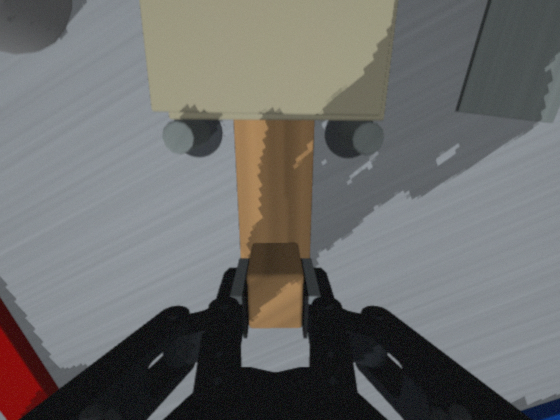

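The tiles (front edge v≈112) rest against the pins and stay there while the board moves. I'll carry on.

Emit:
drive_tool(deltas=[{"slide":[-0.1,0,0],"delta_rot":[0,0,0],"hand":0},{"slide":[-0.1,0,0],"delta_rot":[0,0,0],"hand":0},{"slide":[-0.1,0,0],"delta_rot":[0,0,0],"hand":0},{"slide":[-0.1,0,0],"delta_rot":[0,0,0],"hand":0},{"slide":[-0.1,0,0],"delta_rot":[0,0,0],"hand":0}])

```text
time_s: 6.6
eef_pos: [0.521, 0.031, 0.0173]
eef_rot: [0.0, 0.973, -0.232, 0.001]
wrist_force: [5.1, -2.5, 0.9]
opening: 0.295
```

Emit:
drive_tool(deltas=[{"slide":[-0.1,0,0],"delta_rot":[0,0,0],"hand":0},{"slide":[-0.1,0,0],"delta_rot":[0,0,0],"hand":0},{"slide":[-0.1,0,0],"delta_rot":[0,0,0],"hand":0},{"slide":[-0.1,0,0],"delta_rot":[0,0,0],"hand":0},{"slide":[-0.1,0,0],"delta_rot":[0,0,0],"hand":0}])

```text
time_s: 7.22
eef_pos: [0.4987, 0.0422, 0.0173]
eef_rot: [0.0, 0.973, -0.232, 0.001]
wrist_force: [3.0, -2.3, 2.2]
opening: 0.296
```

```bash
python3 - <<'E'
from bench import ctrl
from h import *
import cv2
plan(ctrl.get_obs(),(.562,.0102,.016),-26.8)
c=ctrl.camera('wrist');cv2.imwrite('pics/g_wrist.png',c['frame'][:,:,::-1])
c=ctrl.camera('scene');cv2.imwrite('pics/g_scene.png',c['frame'][:,:,::-1])
E
```

```text
t 7.225 pos [0.4987 0.0422 0.0173] yaw -26.79 F [ 3.  -2.3  2.2] op 0.296
slide tool mm [70.9  0.   1.4] slide/50 [1.419e+00 1.000e-03 2.800e-02] rot [-0.0002 -0.0007  0.0001]
```

View pics/g_wrist.png

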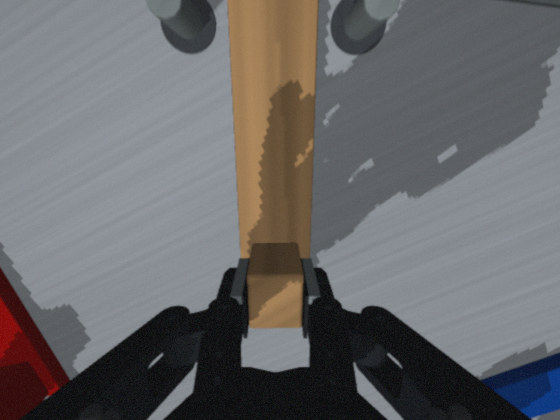

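View pics/g_scene.png

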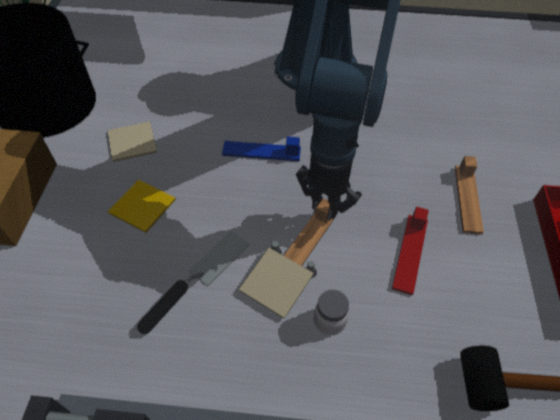

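The tiles are still stacked against the pins at (275,282) in the scene view, and the board runs straight between the pins. About 80 mm remains.

Emit:
drive_tool(deltas=[{"slide":[-0.08,0,0],"delta_rot":[0,0,0],"hand":0},{"slide":[-0.08,0,0],"delta_rot":[0,0,0],"hand":0},{"slide":[-0.08,0,0],"delta_rot":[0,0,0],"hand":0},{"slide":[-0.08,0,0],"delta_rot":[0,0,0],"hand":0},{"slide":[-0.08,0,0],"delta_rot":[0,0,0],"hand":0}])

```text
time_s: 7.95
eef_pos: [0.4804, 0.0515, 0.0172]
eef_rot: [-0.0, 0.973, -0.232, 0.001]
wrist_force: [4.0, -2.6, 5.5]
opening: 0.298
```

Emit:
drive_tool(deltas=[{"slide":[-0.08,0,0],"delta_rot":[0,0,0],"hand":0},{"slide":[-0.08,0,0],"delta_rot":[0,0,0],"hand":0},{"slide":[-0.08,0,0],"delta_rot":[0,0,0],"hand":0},{"slide":[-0.08,0,0],"delta_rot":[0,0,0],"hand":0},{"slide":[-0.08,0,0],"delta_rot":[0,0,0],"hand":0}])

```text
time_s: 8.57
eef_pos: [0.4625, 0.0606, 0.0172]
eef_rot: [-0.0, 0.973, -0.232, 0.001]
wrist_force: [3.5, -1.8, 2.1]
opening: 0.296
```

Emit:
drive_tool(deltas=[{"slide":[-0.1,0,0],"delta_rot":[0,0,0],"hand":0},{"slide":[-0.1,0,0],"delta_rot":[0,0,0],"hand":0},{"slide":[-0.1,0,0],"delta_rot":[0,0,0],"hand":0},{"slide":[-0.1,0,0],"delta_rot":[0,0,0],"hand":0},{"slide":[-0.1,0,0],"delta_rot":[0,0,0],"hand":0}])

```text
time_s: 9.2
eef_pos: [0.4403, 0.0718, 0.0172]
eef_rot: [-0.0, 0.973, -0.232, 0.001]
wrist_force: [7.8, -4.0, 13.6]
opening: 0.293
```

Emit:
drive_tool(deltas=[{"slide":[-0.12,0,0],"delta_rot":[0,0,0],"hand":0},{"slide":[-0.12,0,0],"delta_rot":[0,0,0],"hand":0},{"slide":[-0.1,0,0],"delta_rot":[0,0,0],"hand":0},{"slide":[-0.06,0,0],"delta_rot":[0,0,0],"hand":0},{"slide":[0,0,0],"delta_rot":[0,0,0],"hand":0}])

```text
time_s: 9.82
eef_pos: [0.4221, 0.081, 0.0172]
eef_rot: [-0.0, 0.973, -0.231, 0.0]
wrist_force: [1.7, -0.9, 8.6]
opening: 0.29
```

```bash
python3 - <<'E'
from bench import ctrl
from h import *
import cv2
plan(ctrl.get_obs(),(.562,.0102,.016),-26.8)
c=ctrl.camera('wrist');cv2.imwrite('pics/i_wrist.png',c['frame'][:,:,::-1])
c=ctrl.camera('scene');cv2.imwrite('pics/i_scene.png',c['frame'][:,:,::-1])
E
```

```text
t 9.825 pos [0.4221 0.081  0.0172] yaw -26.76 F [ 1.7 -0.9  8.6] op 0.29
slide tool mm [156.8   0.3   1.3] slide/50 [3.136 0.006 0.027] rot [-0.0001 -0.0002  0.0002]
```

View pics/i_wrist.png

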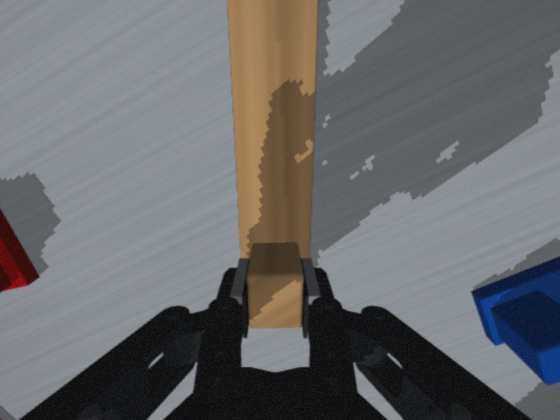

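View pics/i_scene.png

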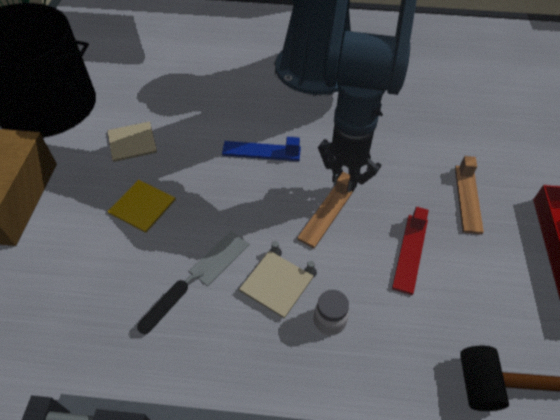

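The board is clear: its front end is at (310,240), short of the pins at (275,247) and (310,268). The tiles lie stacked on the bench at (275,284). I'll release and retreat upward.

Emit:
drive_tool(deltas=[{"slide":[0,0,0],"delta_rot":[0,0,0],"hand":0.4},{"slide":[0,0,0],"delta_rot":[0,0,0],"hand":0.6},{"slide":[0,0,0],"delta_rot":[0,0,0],"hand":0.8},{"slide":[0,0,0],"delta_rot":[0,0,0],"hand":0.8},{"slide":[0,0,0],"delta_rot":[0,0,0],"hand":0.8}])

```text
time_s: 10.55
eef_pos: [0.4218, 0.0809, 0.0167]
eef_rot: [0.0, 0.973, -0.232, -0.0]
wrist_force: [0.0, -0.5, -0.4]
opening: 0.797
```

Emit:
drive_tool(deltas=[{"slide":[0,0,-0.2],"delta_rot":[0,0,0],"hand":0.8},{"slide":[0,0,-0.5],"delta_rot":[0,0,0],"hand":0.8},{"slide":[0,0,-0.8],"delta_rot":[0,0,0],"hand":0.8},{"slide":[0,0,-0.8],"delta_rot":[0,0,0],"hand":0.8},{"slide":[0,0,-0.6],"delta_rot":[0,0,0],"hand":0.8}])

```text
time_s: 11.18
eef_pos: [0.4225, 0.0808, 0.1644]
eef_rot: [-0.0, 0.973, -0.232, 0.001]
wrist_force: [-0.5, -0.1, -0.0]
opening: 0.799
```

```bash
python3 - <<'E'
from bench import ctrl
from h import *
import cv2,pickle
plan(ctrl.get_obs(),(.562,.0102,.016),-26.8)
d={}
for n in ['wrist','scene','top']:
    c=ctrl.camera(n);d[n]=c;cv2.imwrite(f'pics/j_{n}.png',c['frame'][:,:,::-1])
pickle.dump(d,open('j.pkl','wb'))
f=d['scene']['frame'][165:325,225:385,::-1]
cv2.imwrite('pics/j_crop.png',cv2.resize(f,None,fx=3.7,fy=3.7,interpolation=cv2.INTER_CUBIC))
E
```

```text
t 11.175 pos [0.4225 0.0808 0.1644] yaw -26.77 F [-0.5 -0.1 -0. ] op 0.799
slide tool mm [156.    0.3 148.8] slide/50 [3.12  0.007 2.975] rot [-0.0003 -0.0008  0.0001]
```

View pics/j_wrist.png

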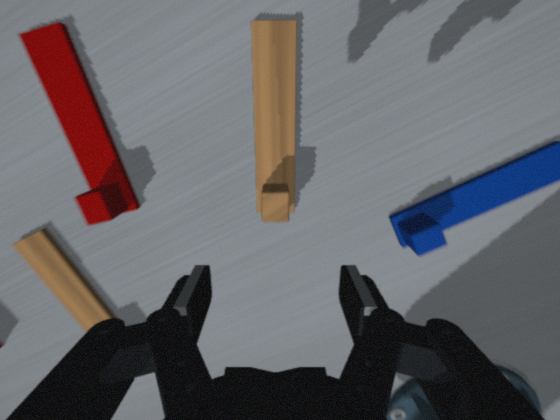

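View pics/j_crop.png

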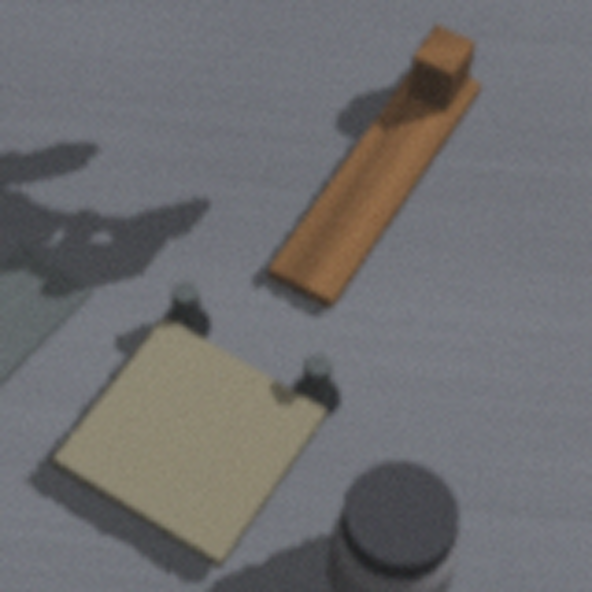

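View pics/j_top.png

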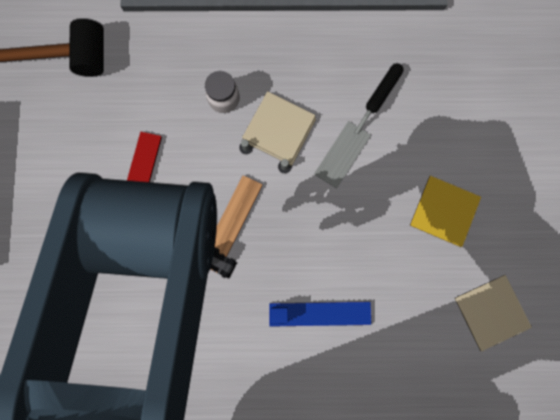

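```bash
python3 - <<'E'
import pickle,cv2
from h import *
d=pickle.load(open('j.pkl','rb'))
c=d['scene'];k=3.7
for n,pts,z in [('tile',[(170,320),(325,408),(220,550),(55,458)],.016),('pins',[(186,294),(317,366)],.034),('boardend',[(270,272),(333,300)],.010)]:
  X=np.array([bp(c,((p[0]+.5)/k-.5+225,(p[1]+.5)/k-.5+165),z)[:2] for p in pts]);e=np.roll(X,-1,0)-X
  ax=np.array([np.cos(np.radians(-27)),np.sin(np.radians(-27))]);rel=(X-[.6105,-.0132])
  print(n,X.mean(0).round(4),np.linalg.norm(e,axis=1).round(4),'along stop x',(rel@ax).round(4))
f=d['top']['frame'][80:180,225:345,::-1]
cv2.imwrite('pics/k.png',cv2.resize(cv2.convertScaleAbs(f,alpha=1.2),None,fx=5.5,fy=5.5,interpolation=cv2.INTER_CUBIC))
E
```

```text
tile [ 0.6634 -0.0361] [0.0947 0.0942 0.0953 0.0981] along stop x [0.009  0.0099 0.1041 0.1071]
pins [ 0.6119 -0.0117] [0.0788 0.0788] along stop x [0.0005 0.0006]
boardend [0.5674 0.0125] [0.0376 0.0376] along stop x [-0.0485 -0.0516]
```

View pics/k.png

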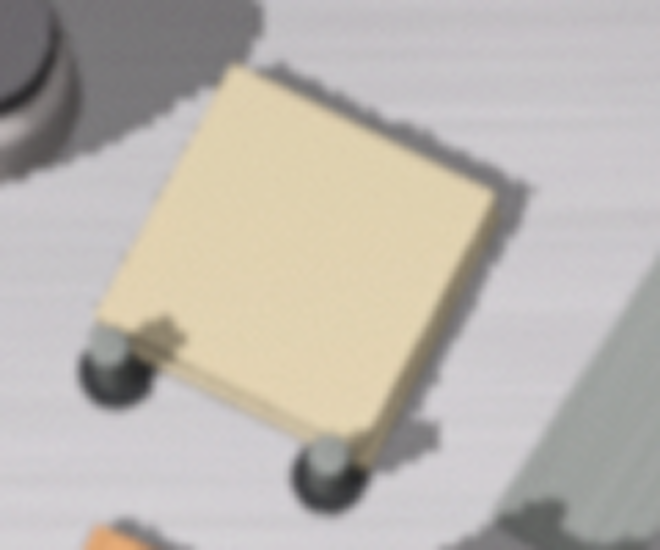

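The tiles are stacked flat, their near edge about 9 mm from the pin line (pin radius 7 mm). The board's front end is about 50 mm clear of that line. I'm handing in.

```bash
python3 - <<'E'
from bench import ctrl
print(ctrl.hand_in())
E
```

```text
the job is handed in; nothing more can be done
None
```

I gripped the beech block under the tiles by its grip and slid it about 157 mm straight out between the pins. I then released it flat on the bench and raised the arm clear. The job was handed in at about 11.3 s.

- **Block:** the last pictures show it lying flat, its front end about 50 mm past the pin line on the free side.
- **Tiles:** both are stacked flat on the bench, their near edge about 9 mm from the line through the pin centres, so within 2 mm or so of the pins.
- **Forces:** the highest wrist force reported at the end of any move was about 16 N. After release it read about zero.
- **Disagreement:** scene-camera edges measured 94–98 mm for the 100 mm tiles and 38 mm for the 40 mm board. I put this down to hand-picked corners and calibration. No check failed.

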